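# Scoop the counting beads into the orange tub

## Task

Tidy up after the counting lesson: take the scoop by its upright black handle, scoop the three red beads out of the blue tray and tip them into the orange tub, not the green one. Move the beads with the scoop only, never with the fingers, then stand the scoop upright again in the tray or on the table and let go.

Things in the scene. Friction and masses are not known exactly. Their poses are not given: they have to be found in the camera images.
- scoop_grip (a point): Centre of the scoop's upright black handle, 20 (x) x 24 mm (y, grip across this), 78 mm above the pan's flat underside; its top at 100. z up, +x to the open mouth (away from the robot at the start, within 20 deg). Aluminium pan 100 x 100 mm, floor 2 mm, sides 26 and back 32 mm high; front lip 90 mm ahead (+x) of this point, back edge 10 mm behind. 160 g. It stands in the tray at the start.
- bead0_mid (a point): Centre of the first red wooden bead: rounded, 22 mm across, 19 mm high, flat foot 8 mm across, about 14 g, lacquered, slides easily on pan and tray (friction about 0.25). The beads stand on the tray floor between the scoop's lip and the tray's end wall ahead of it, within 26 mm of the tray's middle line. The lip pushes them to that wall, then goes under them (up to 20 N).
- bead1_mid (a point): Centre of the second red bead, same as the first. The tray holding beads and scoop is blue and fixed: inside 240 x 160 mm, floor 6 mm above the table, wall tops 45 mm above it. At the start the scoop stands flat in it, on its middle line and square with it, the lip 130 mm from the inner face of the end wall ahead, the handle's centre 20 mm from the end wall behind.
- bead2_mid (a point): Centre of the third red bead, same as the first. When the lip has reached the wall the beads sit close behind it: tip the pan back on its heel (15 to 20 degrees) and they roll in; level, they can roll off again when it is lifted or jerked. Tipped forward 30 degrees or more they run out.
- tub_orange: Orange open-topped tub, loose on the table: 158 mm square outside, 150 mm inside, 70 mm high, walls 4 mm, about 0.4 kg. Origin at the centre of its underside, z up. A green tub of the same size, not to be used, stands beside it; they swap places.

How it is judged:
On the way:
1. at least one bead rides in the scoop, lifted clear of the tray (scoop at least 41 mm above its start) (height (world z) of scoop_grip above 0.125 m and ((x of bead0_mid in the frame of scoop_grip between -0.01 and 0.095 m and y of bead0_mid in the frame of scoop_grip between -0.05 and 0.05 m and z of bead0_mid in the frame of scoop_grip between -0.078 and -0.03 m) or (x of bead1_mid in the frame of scoop_grip between -0.01 and 0.095 m and y of bead1_mid in the frame of scoop_grip between -0.05 and 0.05 m and z of bead1_mid in the frame of scoop_grip between -0.078 and -0.03 m) or (x of bead2_mid in the frame of scoop_grip between -0.01 and 0.095 m and y of bead2_mid in the frame of scoop_grip between -0.05 and 0.05 m and z of bead2_mid in the frame of scoop_grip between -0.078 and -0.03 m))), for 0.2 s.
At the end, for the whole second after the job is handed in: All three beads lie inside the orange tub (centres within its walls and under 55 mm above its underside), the tub upright within 10 degrees; the scoop stands upright within 10 degrees on the tray floor or the table (grip point 70 to 95 mm above the table), released (height (world z) of scoop_grip between 0.07 and 0.095 m and angle between each of scoop_grip, tub_orange's own z axis and vertical below 0.17 rad and x of bead0_mid in the frame of tub_orange between -0.073 and 0.073 m and y of bead0_mid in the frame of tub_orange between -0.073 and 0.073 m and z of each of bead0_mid, bead1_mid, bead2_mid in the frame of tub_orange below 0.055 m and x of bead1_mid in the frame of tub_orange between -0.073 and 0.073 m and y of bead1_mid in the frame of tub_orange between -0.073 and 0.073 m and x of bead2_mid in the frame of tub_orange between -0.073 and 0.073 m and y of bead2_mid in the frame of tub_orange between -0.073 and 0.073 m); the robot touches nothing.
It fails at once if the fingers push or grip a bead (more than 1 N) (contact force between the fingers and bead0 above 1 N or contact force between the fingers and bead1 above 1 N or contact force between the fingers and bead2 above 1 N).
It also fails if it takes over 64 s, if anything falls off the work surface, if the arm or the gripper's body presses on something with over 40 N, if the wrist force passes 120 N, or if a joint passes its speed limit or range.

## Robot

A 6-joint arm with a two-finger parallel gripper is mounted at the origin on the work surface. World frame = base frame: x ahead of the robot, y to its left, z up, the work surface at z = 0. Lengths are in m, angles in rad, forces in N, time in s.
With the tool pointing down it reaches from about 0.25 to 0.85 m from the base axis. Payload 12.5 kg.
Tool frame: the origin (TCP) lies on the front face of the gripper's body, between the roots of the fingers; the fingertips stand 84 mm ahead of it and the grasp point (between the pads) lies ctrl.hold_point_z ahead of it (ctrl.hold_point_z is the distance from the TCP to the grasp point, in m); z points along the fingers, y is the direction in which the jaws open and shut (so a half turn about z gives the same grasp; the last joint's range is limited). The gripper opens to 93 mm and grips with 3 to 60 N. Pads are 15 mm wide; open, the fingers measure 128 mm over their backs; the gripper's body (75 mm by 188 mm) begins 65 mm behind the grasp point.
Start: joints at [-1.381, 0.351, 1.652, -0, 1.139, -0.085], TCP at [0.149, -0.529, 0.303] pointing down, gripper open.
Joint ranges: [-2.75, 2.75], [-0.79, 2.1], [0.01, 2.65], [-1.57, 4.71], [0.07, 3.14], [-2.87, 2.87]. Speed limits (rad/s): [2.22, 2.22, 2.79, 3.14, 3.14, 3.14].

## Interface

Orientations are given as a rotation vector (axis times angle).
In Python, from workcell import ctrl gives the robot as it stands.
- The arm moves only by the tool step_arm, never from a script. Its argument "rows" is a list that holds one entry, the list of rows, each a list of 7 numbers: the shift along the world's x, y, z in m, then the turn, a rotation vector about the world's x, y, z in degrees, then the closure in counts, from 0 (fully open) to 255 (shut). A call has exactly 8 rows; each row is the pose to reach, as a shift and turn from the pose measured when the call began; what a row does not reach only later rows make up. A row lasts 1/10 s, in which the tool goes at most 50 mm and 8.59 degrees, less where a joint would pass 70% of its speed; a pose out of reach is approached as far as the arm can. A call with a gripper value outside its range is refused whole. The fingers move at their own pace and stop on an object; the grip force is fixed at half the most. Time passes only in rows, so rows that repeat a pose let the fingers close, or fill a call up. It gives the time, the measured TCP pose, the force and the opening at its end, in the units of the state.
- ctrl.read_state(): the state, without advancing time (a new reading comes with each control period).
- ctrl.get_image(name): name is "scene" or "side" or "wrist"; returns a dict with "frame" (420x560x3 uint8, red, green, blue), "fov_y" (degrees; the focal length in pixels is half the picture's height over the tangent of half this angle, whatever the lens; pixels are square), "cx", "cy" (the principal point, pixels), "position" and "attitude" of the camera in the world. Camera axes: x right, y down, z forward; pixel columns grow to the right and rows downward; lengths in m; the calibration is good to about 2 mm. A picture is of the moment at which its call begins. There is no depth.
- ctrl.sign_off(): hands the job in, once; it reports no verdict.
The state is a dict: "time": time; "joints": joint angles; "joint_vel": joint speeds; "effort": joint torques, N m; "ee_pos": TCP position; "tcp_rot": TCP orientation; "force": force on the tool from outside, world axes, zero at the start; "ft_torque": the same for the moment, N m; "width": finger opening in m.
Only numpy, scipy, OpenCV 4.12 (cv2) and the standard library are available. Lean on these libraries where they do the work, as an engineer would, in place of code of your own. Each camera call takes 0.05 s, during which the arm holds its last target.

## Working session

There is one attempt and no reset: what is moved stays moved. The work goes in short steps, Python scripts to look and compute and a tool call to move; the robot and the scene stay as the last step left them, time stands still between calls to the robot, and variables do not carry over. Pictures are saved under pics/ and viewed, and the job is handed in when it is done.

Besides the shell and the picture viewer there is one more tool, called after ">>>" in YAML: its name, and indented under it one key for each argument. step_arm: Moves the arm, as the interface text tells. Its arguments: {"type":"object","properties":{"rows":{"type":"array"}},"required":["rows"]}

```bash
mkdir -p pics; cat > h.py <<'E'
import numpy as np,cv2
from scipy.spatial.transform import Rotation as R
from workcell import ctrl
def snap(n,f):
    d=ctrl.get_image(n); cv2.imwrite('pics/'+f,d['frame'][:,:,::-1]); 
    import pickle; pickle.dump(d,open('pics/'+f+'.pkl','wb')); return d
def rot(a):
    a=np.array(a,float)
    if a.shape==(3,3): return a
    if a.size==3: return R.from_rotvec(a).as_matrix()
    return R.from_quat(a).as_matrix()
def load(f):
    import pickle; return pickle.load(open('pics/'+f+'.pkl','rb'))
def ray(d,u,v,z):
    f=210/np.tan(np.radians(d['fov_y'])/2)
    r=rot(d['attitude'])@np.array([(u-d['cx'])/f,(v-d['cy'])/f,1]); p=np.array(d['position'])
    return p+r*(z-p[2])/r[2]
def proj(d,P):
    f=210/np.tan(np.radians(d['fov_y'])/2)
    q=rot(d['attitude']).T@(np.array(P)-d['position'])
    return q[0]/q[2]*f+d['cx'],q[1]/q[2]*f+d['cy']
E
python3 - <<'E'
from h import *
for n in ['scene','side','wrist']:
    d=snap(n,n+'0.png'); print(n,d['fov_y'],d['cx'],d['cy'],d['position'],d['attitude'],d['frame'].shape)
print(ctrl.read_state(),ctrl.hold_point_z)
E
```

```text
scene 55.645472210645956 279.2471488375271 212.61147177256174 [1.2700615  0.16436393 0.58829983] [-1.51424163 -1.76489592  0.93671004] (420, 560, 3)
side 47.43382767157492 274.31613104240677 200.9288860923226 [0.23136944 0.55660571 0.61240761] [-0.74669268  2.57656338 -1.1327525 ] (420, 560, 3)
wrist 64.42549325413587 281.4982499593023 208.19903865492168 [ 0.22818345 -0.50569236  0.38449904] [ 2.30549462 -1.74520218 -0.26225299] (420, 560, 3)
{'time': 0.15, 'joints': array([-1.38060377e+00,  3.51129077e-01,  1.65228118e+00,  2.27580718e-05,
        1.13910787e+00, -8.45887528e-02]), 'joint_vel': array([ 0.00134666, -0.00260277, -0.00314241, -0.00076784,  0.00066286,
        0.00026206]), 'effort': array([ 8.69400246e-04, -4.97462511e+01, -2.85344875e+01,  6.98980875e-02,
        2.46026879e-02, -7.22513164e-05]), 'ee_pos': array([ 0.14923259, -0.52916516,  0.30231441]), 'tcp_rot': array([-3.11107411e+00, -4.30127300e-01,  4.42944189e-05]), 'force': array([-0.11615079,  0.12603942, -1.05283404]), 'ft_torque': array([ 0.06653256, -0.00514094, -0.02981137]), 'width': 0.0933208113255207} 0.0653
```

View pics/scene0.png

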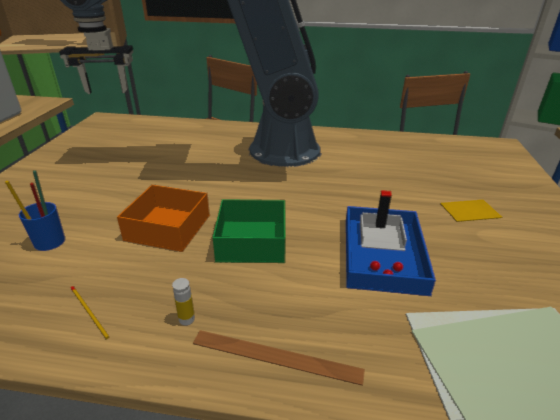

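View pics/side0.png

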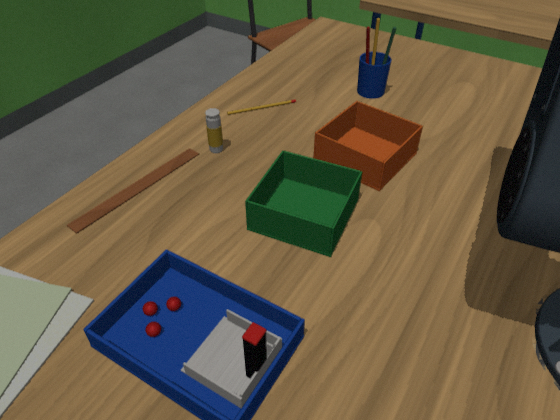

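View pics/wrist0.png

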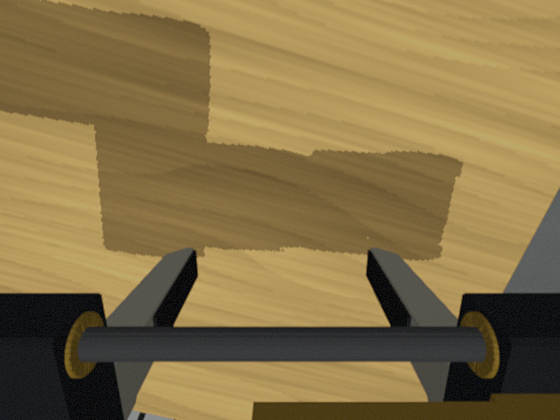

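```bash
python3 - <<'E'
from h import *
def crop(f,x0,y0,w,h,s,o):
    im=load(f)['frame'][y0:y0+h,x0:x0+w,::-1]; cv2.imwrite('pics/'+o,cv2.resize(im,None,fx=s,fy=s,interpolation=cv2.INTER_CUBIC))
crop('side0.png',80,245,230,175,3,'c1.png')
crop('scene0.png',330,180,110,120,5,'c2.png')
crop('side0.png',240,95,190,160,4,'c3.png')
crop('scene0.png',110,180,190,90,4,'c4.png')
E
```

```text
(no output)
```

View pics/c1.png

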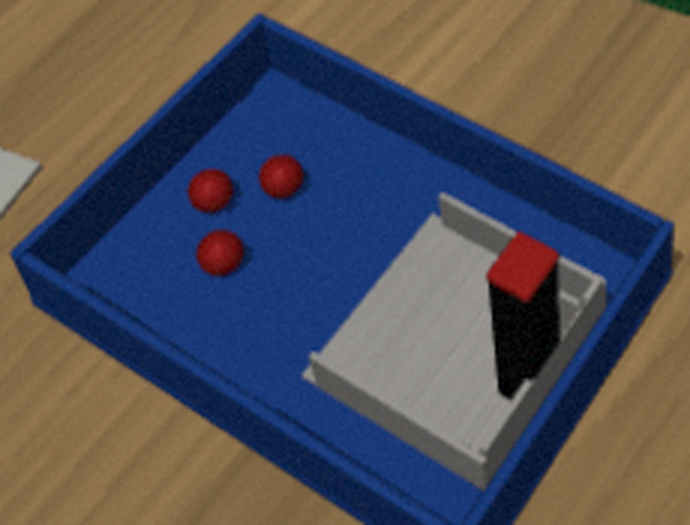

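View pics/c2.png

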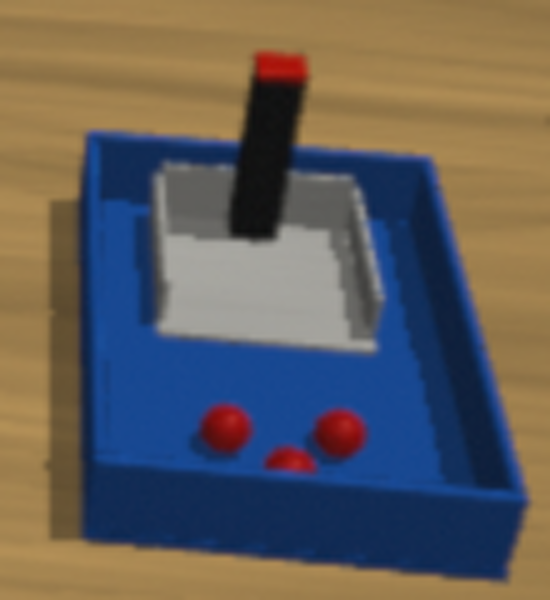

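View pics/c3.png

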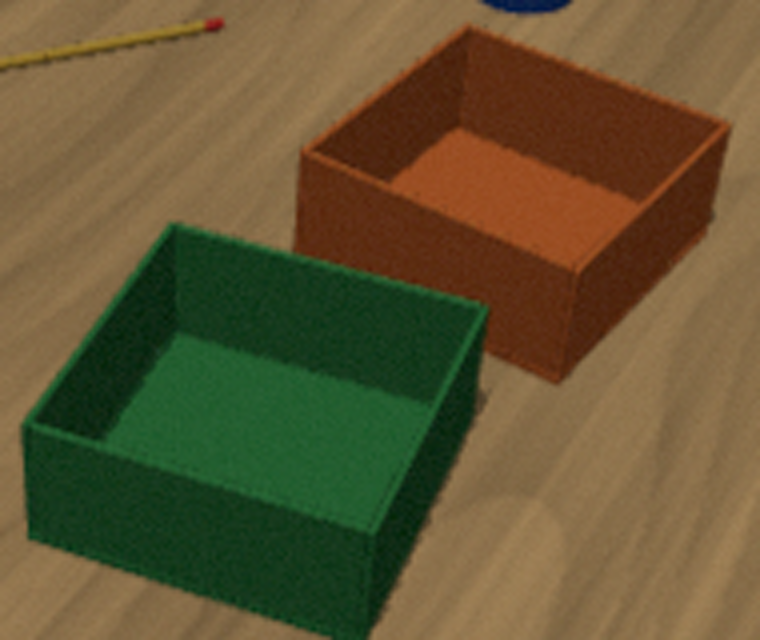

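View pics/c4.png

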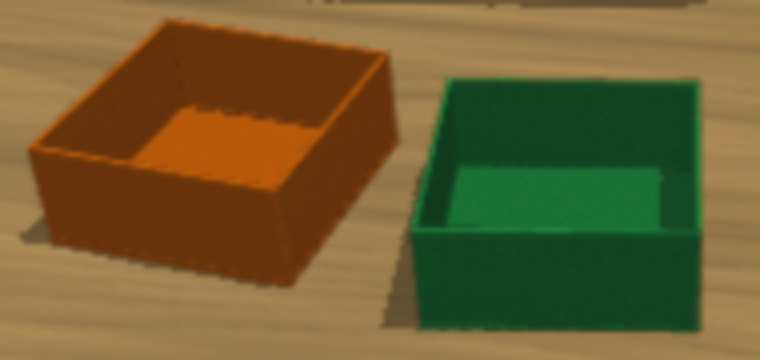

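```bash
python3 - <<'E'
from h import *
S=load('side0.png');C=load('scene0.png')
def go(n,d,o,s,pts,z):
    P=np.array([ray(d,o[0]+(u+.5)/s-.5,o[1]+(v+.5)/s-.5,z)[:2] for u,v in pts]); print(n,P.round(4).tolist(),'mean',P.mean(0).round(4)); 
    e=P[1]-P[0]; print('   edge',np.linalg.norm(np.diff(P,axis=0),axis=1).round(4),np.degrees(np.arctan2(np.diff(P,axis=0)[:,1],np.diff(P,axis=0)[:,0])).round(1))
a=(80,245);b=(330,180);c=(240,95);e=(110,180)
go('tray side',S,a,3,[(672,228),(262,17),(15,255)],.045)
go('tray scene',C,b,5,[(88,133),(432,157),(525,500),(90,462)],.045)
go('handle side',S,a,3,[(520,233),(558,250),(530,300),(490,277)],.106)
go('handle scene',C,b,5,[(257,53),(305,57),(307,80),(255,78)],.106)
go('beads side',S,a,3,[(211,190),(282,177),(220,253)],.0155)
go('lip side',S,a,3,[(435,215),(305,375)],.008)
go('lip scene',C,b,5,[(157,332),(375,350)],.007)
go('or side',S,c,4,[(470,28),(728,127),(578,270),(305,152)],.07)
go('or scene',C,e,4,[(170,22),(388,53),(278,188),(32,148)],.07)
go('gr side',S,c,4,[(175,227),(487,307),(372,530),(27,425)],.07)
go('gr scene',C,e,4,[(450,80),(698,82),(698,230),(415,230)],.07)
E
```

```text
tray side [[0.4006, 0.2197], [0.6478, 0.2227], [0.6455, 0.3912]] mean [0.5646 0.2779]
   edge [0.2472 0.1684] [ 0.7 90.8]
tray scene [[0.4033, 0.2155], [0.3978, 0.3858], [0.6476, 0.3884], [0.6524, 0.2178]] mean [0.5253 0.3019]
   edge [0.1704 0.2498 0.1707] [ 91.8   0.6 -88.4]
handle side [[0.4338, 0.2912], [0.4163, 0.2896], [0.4132, 0.3144], [0.4325, 0.3144]] mean [0.4239 0.3024]
   edge [0.0176 0.025  0.0192] [-1.747e+02  9.700e+01  1.000e-01]
handle scene [[0.4152, 0.2899], [0.4153, 0.3125], [0.4371, 0.3116], [0.4392, 0.2874]] mean [0.4267 0.3003]
   edge [0.0226 0.0218 0.0243] [ 89.8  -2.3 -84.9]
beads side [[0.6136, 0.3052], [0.5889, 0.2805], [0.5849, 0.3294]] mean [0.5958 0.305 ]
   edge [0.0349 0.0491] [-134.9   94.7]
lip side [[0.5143, 0.2537], [0.5131, 0.353]] mean [0.5137 0.3033]
   edge [0.0992] [90.7]
lip scene [[0.5129, 0.2523], [0.5104, 0.3525]] mean [0.5116 0.3024]
   edge [0.1003] [91.4]
or side [[0.5705, -0.3076], [0.4191, -0.2892], [0.437, -0.1393], [0.5894, -0.1564]] mean [ 0.504  -0.2231]
   edge [0.1526 0.151  0.1534] [173.1  83.2  -6.4]
or scene [[0.4228, -0.2916], [0.4378, -0.14], [0.5893, -0.1568], [0.5741, -0.3099]] mean [ 0.506  -0.2246]
   edge [0.1523 0.1524 0.1539] [ 84.4  -6.3 -95.6]
gr side [[0.6115, -0.0689], [0.461, -0.0923], [0.4402, 0.0604], [0.5913, 0.0825]] mean [ 0.526  -0.0046]
   edge [0.1523 0.1541 0.1527] [-171.2   97.8    8.3]
gr scene [[0.4629, -0.0927], [0.4404, 0.0587], [0.5902, 0.0793], [0.6145, -0.0708]] mean [ 0.527  -0.0064]
   edge [0.1531 0.1513 0.1521] [ 98.5   7.9 -80.8]
```

>>> step_arm:
  rows:
    - [[0.03,0.03,0,0,0,-2,0],[0.06,0.06,0,0,0,-4,0],[0.09,0.09,0,0,0,-6,0],[0.12,0.12,0,0,0,-8,0],[0.15,0.15,0,0,0,-10,0],[0.18,0.18,0,0,0,-12,0],[0.21,0.21,0,0,0,-14,0],[0.24,0.24,0,0,0,-15,0]]

```text
time: 0.95
ee_pos: [0.3902, -0.2877, 0.3023]
tcp_rot: [-3.141, -0.018, -0.0]
force: [0.2, -0.5, -0.3]
width: 0.0934
```

>>> step_arm:
  rows:
    - [[0.01,0.045,0,0,0,0,0],[0.02,0.09,0,0,0,0,0],[0.025,0.135,0,0,0,0,0],[0.03,0.18,0,0,0,0,0],[0.03,0.225,0,0,0,0,0],[0.03,0.27,0,0,0,0,0],[0.03,0.315,0,0,0,0,0],[0.03,0.36,0,0,0,0,0]]

```text
time: 1.75
ee_pos: [0.4197, 0.0741, 0.3024]
tcp_rot: [-3.141, -0.018, -0.0]
force: [1.0, -0.9, 0.1]
width: 0.0931
```

>>> step_arm:
  rows:
    - [[0,0.045,0,0,0,0,0],[0.002,0.09,0,0,0,0,0],[0.005,0.135,0,0,0,0,0],[0.005,0.18,0,0,0,0,0],[0.005,0.215,0,0,0,0,0],[0.005,0.227,0,0,0,0,0],[0.005,0.227,-0.02,0,0,0,0],[0.005,0.227,-0.04,0,0,0,0]]

```text
time: 2.55
ee_pos: [0.4247, 0.3009, 0.262]
tcp_rot: [-3.141, -0.019, -0.001]
force: [0.2, -0.5, 0.3]
width: 0.0926
```

```bash
python3 - <<'E'
from h import *
d=snap('wrist','w1.png');snap('scene','s1.png')
print(ctrl.read_state()['joints'])
E
```

```text
[5.26057863e-01 3.47264559e-01 1.77266192e+00 5.65770795e-04
 1.02559985e+00 2.08528348e+00]
```

View pics/w1.png

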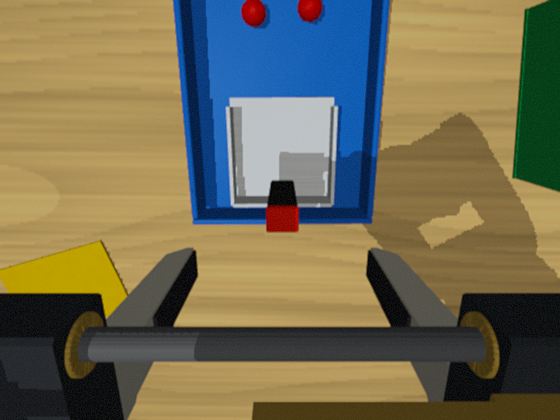

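```bash
python3 - <<'E'
from h import *
d=load('w1.png')
for p in [(267,206),(298,206),(299,231),(267,231)]: print(ray(d,*p,.106))
for p in [(230,98),(334,98)]: print(ray(d,*p,.008))
for p in [(195,222),(372,222)]: print('traytop',ray(d,*p,.045))
E
```

```text
[0.43516706 0.31290126 0.106     ]
[0.43545057 0.28977294 0.106     ]
[0.41553431 0.288474   0.106     ]
[0.41523529 0.31290978 0.106     ]
[0.51332161 0.3523588  0.008     ]
[0.51455093 0.25273539 0.008     ]
traytop [0.40012619 0.38390998 0.045     ]
traytop [0.40218751 0.21556575 0.045     ]
```

>>> step_arm:
  rows:
    - [[0,0,-0.03,0,0,0,0],[0,0,-0.06,0,0,0,0],[0,0,-0.09,0,0,0,0],[0,0,-0.105,0,0,0,0],[0,0,-0.113,0,0,0,0],[0,0,-0.113,0,0,0,150],[0,0,-0.113,0,0,0,255],[0,0,-0.113,0,0,0,255]]

```text
time: 3.45
ee_pos: [0.4244, 0.3002, 0.1484]
tcp_rot: [3.141, 0.018, -0.003]
force: [-0.5, 0.9, -0.3]
width: 0.0734
```

>>> step_arm:
  rows:
    - [[0,0,0,0,0,0,255],[0,0,0,0,0,0,255],[0,0,0,0,0,0,255],[0,0,0,0,0,0,255],[0,0,0,0,0,0,255],[0,0,0,0,0,0,255],[0,0,0,0,0,0,255],[0,0,0,0,0,0,255]]

```text
time: 4.25
ee_pos: [0.4244, 0.3002, 0.1484]
tcp_rot: [3.141, 0.017, -0.003]
force: [-1.0, 0.8, -0.1]
width: 0.0238
```

>>> step_arm:
  rows:
    - [[0.01,0,0,0,0,0,255],[0.02,0,0,0,0,0,255],[0.03,0,0,0,0,0,255],[0.04,0,0,0,0,0,255],[0.05,0.0005,0,0,0,0,255],[0.06,0.0005,0,0,0,0,255],[0.068,0.001,0,0,0,0,255],[0.075,0.001,0,0,0,0,255]]

```text
time: 5.05
ee_pos: [0.5001, 0.3013, 0.1483]
tcp_rot: [3.141, 0.017, -0.004]
force: [-3.8, 0.2, 4.2]
width: 0.0237
```

>>> step_arm:
  rows:
    - [[0.005,0,0,0,0,0,255],[0.01,0,0,0,0,0,255],[0.015,0,0,0,0,0,255],[0.02,0,0,0,0,0,255],[0.025,0,0,0,0,0,255],[0.03,0.0005,0,0,0,0,255],[0.034,0.0005,0,0,0,0,255],[0.038,0.0005,0,0,0,0,255]]

```text
time: 5.85
ee_pos: [0.5384, 0.3018, 0.1484]
tcp_rot: [3.141, 0.017, -0.004]
force: [-4.2, -1.2, 4.7]
width: 0.0237
```

```bash
python3 - <<'E'
from h import *
for n in ['side','wrist']:
    d=snap(n,n+'2.png')
im=load('side2.png')['frame'][245:420,80:310,::-1]; cv2.imwrite('pics/c5.png',cv2.resize(im,None,fx=3,fy=3,interpolation=cv2.INTER_CUBIC))
E
```

```text
(no output)
```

View pics/c5.png

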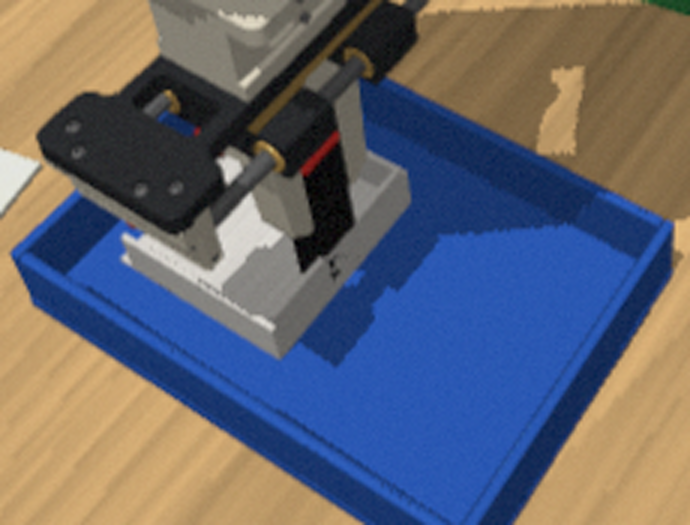

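View pics/wrist2.png

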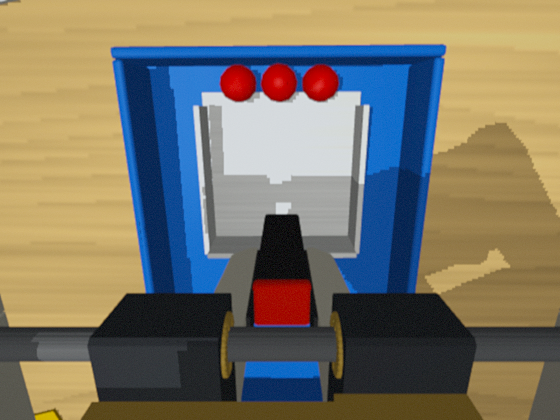

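>>> step_arm:
  rows:
    - [[0.002,0,0,0,0,0,255],[0.004,0,0,0,0,0,255],[0.006,0,0,0,0,0,255],[0.008,0,0,0,0,0,255],[0.01,0,0,0,0,0,255],[0.012,0,0,0,0,0,255],[0.013,0,0,0,0,0,255],[0.014,0,0,0,0,0,255]]

```text
time: 6.75
ee_pos: [0.5528, 0.3018, 0.1483]
tcp_rot: [3.141, 0.017, -0.002]
force: [-4.6, -1.2, 5.7]
width: 0.0236
```

```bash
python3 - <<'E'
from h import *
snap('wrist','w3.png')
E
```

```text
(no output)
```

View pics/w3.png

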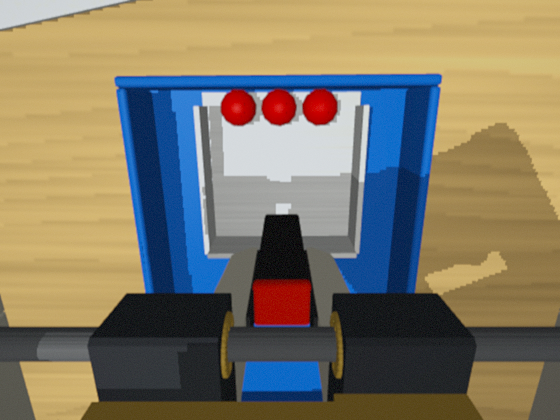

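>>> step_arm:
  rows:
    - [[0.0005,0,0,0,0,0,255],[0.001,0,0,0,0,0,255],[0.0015,0,0,0,0,0,255],[0.002,0,0,0,0,0,255],[0.002,0,0,0,0,0,255],[0.002,0,0,0,0,0,255],[0.002,0,0,0,0,0,255],[0.002,0,0,0,0,0,255]]

```text
time: 7.6
ee_pos: [0.5545, 0.3017, 0.1484]
tcp_rot: [3.141, 0.017, -0.004]
force: [-8.1, -0.9, 7.7]
width: 0.0239
```

>>> step_arm:
  rows:
    - [[-0.0075,0,0.001,0,-3,0,255],[-0.015,0,0.001,0,-6,0,255],[-0.0225,0,0.001,0,-9,0,255],[-0.03,0,0,0,-12,0,255],[-0.037,0,-0.0015,0,-15,0,255],[-0.0445,0,-0.003,0,-18,0,255],[-0.0445,0,-0.003,0,-18,0,255],[-0.0445,0,-0.003,0,-18,0,255]]

```text
time: 8.4
ee_pos: [0.5103, 0.3018, 0.1453]
tcp_rot: [3.101, 0.017, 0.486]
force: [0.2, 0.6, -2.2]
width: 0.0236
```

```bash
python3 - <<'E'
from h import *
snap('wrist','w4.png')
E
```

```text
(no output)
```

View pics/w4.png

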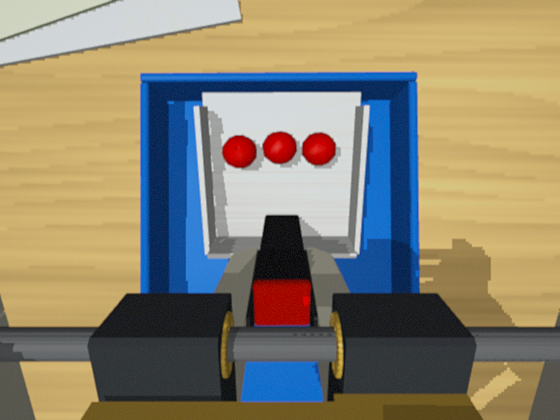

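>>> step_arm:
  rows:
    - [[0,0,0.002,0,0,0,255],[0,0,0.006,0,0,0,255],[0,0,0.012,0,0,0,255],[0,0,0.02,0,0,0,255],[0,0,0.03,0,0,0,255],[0,0,0.04,0,0,0,255],[0,0,0.05,0,0,0,255],[0,0,0.06,0,0,0,255]]

```text
time: 9.25
ee_pos: [0.5106, 0.3018, 0.2066]
tcp_rot: [3.102, 0.017, 0.487]
force: [0.3, -0.3, -1.9]
width: 0.0239
```

>>> step_arm:
  rows:
    - [[0,0,0.01,0,0,0,255],[0,0,0.02,0,0,0,255],[0,0,0.03,0,0,0,255],[0,0,0.04,0,0,0,255],[0,0,0.05,0,0,0,255],[0,0,0.06,0,0,0,255],[0,0,0.067,0,0,0,255],[0,0,0.07,0,0,0,255]]

```text
time: 10.05
ee_pos: [0.5108, 0.3019, 0.2775]
tcp_rot: [3.102, 0.017, 0.489]
force: [-0.2, -0.3, -2.2]
width: 0.0237
```

```bash
python3 - <<'E'
from h import *
snap('wrist','w5.png');print(ctrl.read_state()['joints'])
E
```

```text
[ 0.50376981  0.3770548   1.70642503 -0.2094486   0.79334487  2.19114408]
```

View pics/w5.png

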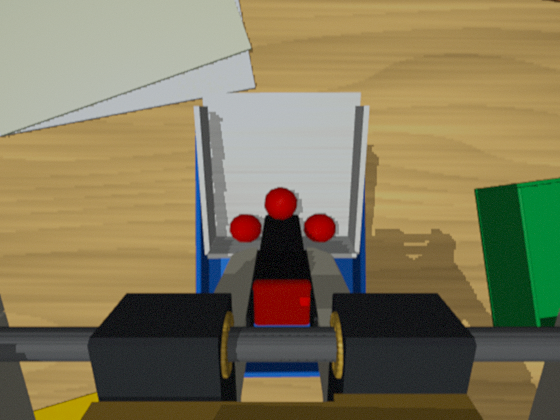

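>>> step_arm:
  rows:
    - [[-0.001,-0.005,0,0,0,0,255],[-0.004,-0.015,0,0,0,0,255],[-0.009,-0.03,0,0,0,0,255],[-0.018,-0.055,0,0,0,0,255],[-0.028,-0.085,0,0,0,0,255],[-0.038,-0.115,0,0,0,0,255],[-0.05,-0.15,0,0,0,0,255],[-0.06,-0.18,0,0,0,0,255]]

```text
time: 10.9
ee_pos: [0.4494, 0.12, 0.277]
tcp_rot: [3.102, 0.016, 0.487]
force: [0.9, -0.3, -1.1]
width: 0.0242
```

>>> step_arm:
  rows:
    - [[-0.01,-0.03,0,0,0,0,255],[-0.02,-0.06,0,0,0,0,255],[-0.03,-0.09,0,0,0,0,255],[-0.04,-0.12,0,0,0,0,255],[-0.05,-0.15,0,0,0,0,255],[-0.06,-0.18,0,0,0,0,255],[-0.07,-0.21,0,0,0,0,255],[-0.08,-0.24,0,0,0,0,255]]

```text
time: 11.7
ee_pos: [0.3681, -0.1211, 0.2768]
tcp_rot: [3.101, 0.016, 0.487]
force: [0.8, -0.7, -1.8]
width: 0.0239
```

>>> step_arm:
  rows:
    - [[-0.008,-0.03,0,0,0,0,255],[-0.014,-0.055,0,0,0,0,255],[-0.018,-0.075,0,0,0,0,255],[-0.02,-0.09,0,0,0,0,255],[-0.02,-0.1,0,0,0,0,255],[-0.02,-0.106,0,0,0,0,255],[-0.02,-0.106,0,0,0,0,255],[-0.02,-0.106,0,0,0,0,255]]

```text
time: 12.5
ee_pos: [0.348, -0.2267, 0.2767]
tcp_rot: [3.102, 0.016, 0.487]
force: [-0.3, 0.1, -1.5]
width: 0.0244
```

```bash
python3 - <<'E'
from h import *
snap('wrist','w6.png');snap('side','s6.png');print(ctrl.read_state()['joints'])
E
```

```text
[-0.7920626   0.05879467  2.1223183   0.32064304  0.763855    0.55684077]
```

View pics/w6.png

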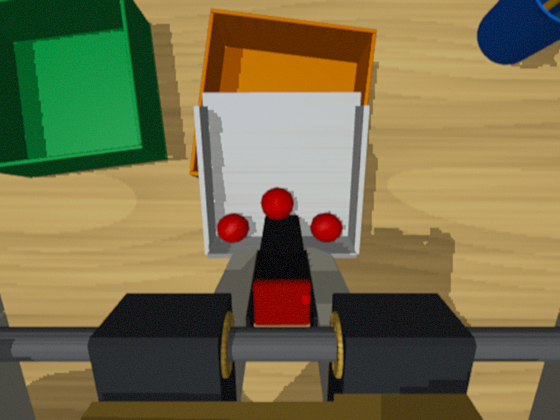

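View pics/s6.png

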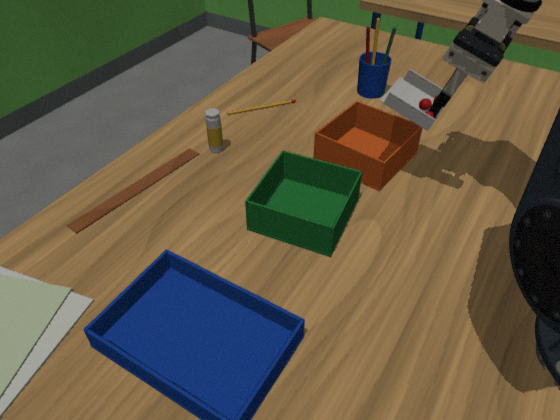

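>>> step_arm:
  rows:
    - [[0.005,0,-0.004,0,2.25,0,255],[0.01,0,-0.008,0,4.5,0,255],[0.016,0,-0.012,0,6.75,0,255],[0.021,0,-0.016,0,9,0,255],[0.026,0,-0.02,0,11.25,0,255],[0.032,0,-0.025,0,13.5,0,255],[0.037,0,-0.03,0,15.75,0,255],[0.042,0,-0.035,0,18,0,255]]

```text
time: 13.4
ee_pos: [0.3905, -0.2261, 0.2416]
tcp_rot: [3.141, 0.019, -0.006]
force: [-0.6, -0.0, -1.9]
width: 0.0237
```

>>> step_arm:
  rows:
    - [[0.015,0,0.006,0,6,0,255],[0.032,0,0.009,0,12,0,255],[0.048,0,0.006,0,18,0,255],[0.066,0,0.002,0,24,0,255],[0.083,0,-0.004,0,30,0,255],[0.098,0,-0.008,0,35,0,255],[0.113,0,-0.012,0,40,0,255],[0.127,0,-0.018,0,45,0,255]]

```text
time: 14.2
ee_pos: [0.5186, -0.2254, 0.2235]
tcp_rot: [-2.896, -0.019, 1.21]
force: [-1.0, 0.6, -0.3]
width: 0.0237
```

```bash
python3 - <<'E'
from h import *
snap('wrist','w7.png');snap('side','s7.png');print(ctrl.read_state()['joints'])
E
```

```text
[-0.39710666  0.75695089  1.34198963 -0.28691311  1.78553777  1.20762595]
```

View pics/w7.png

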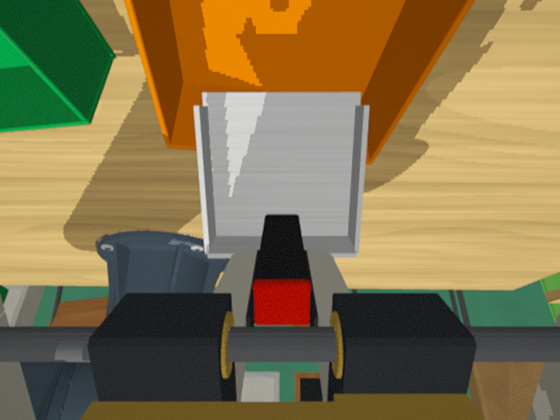

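View pics/s7.png

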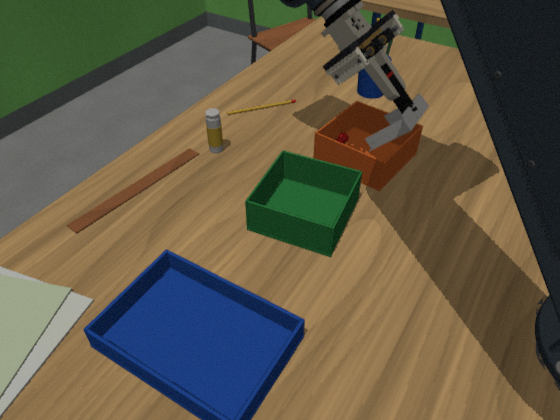

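>>> step_arm:
  rows:
    - [[0,0,0.025,0,0,0,255],[0,0,0.055,0,0,0,255],[0,0,0.085,0,0,0,255],[-0.02,0,0.1,0,-7,0,255],[-0.04,0,0.1,0,-14,0,255],[-0.06,0,0.1,0,-21,0,255],[-0.07,0,0.1,0,-28,0,255],[-0.08,0,0.1,0,-35,0,255]]

```text
time: 15.1
ee_pos: [0.4376, -0.2246, 0.3223]
tcp_rot: [3.128, 0.021, -0.271]
force: [0.4, 0.3, -1.7]
width: 0.0233
```

```bash
python3 - <<'E'
from h import *
snap('side','s8.png');snap('scene','c8.png')
a=load('s8.png')['frame'][95:255,240:430,::-1]
cv2.imwrite('pics/s8c.png',cv2.resize(a,None,fx=4,fy=4))
b=load('c8.png')['frame'][170:280,100:300,::-1]
cv2.imwrite('pics/c8c.png',cv2.resize(b,None,fx=4,fy=4))
s=ctrl.read_state();m=R.from_rotvec(s['tcp_rot']).as_matrix()
print(m.round(3))
E
```

```text
[[ 0.984  0.012 -0.175]
 [ 0.012 -1.    -0.002]
 [-0.175  0.    -0.985]]
```

View pics/s8c.png

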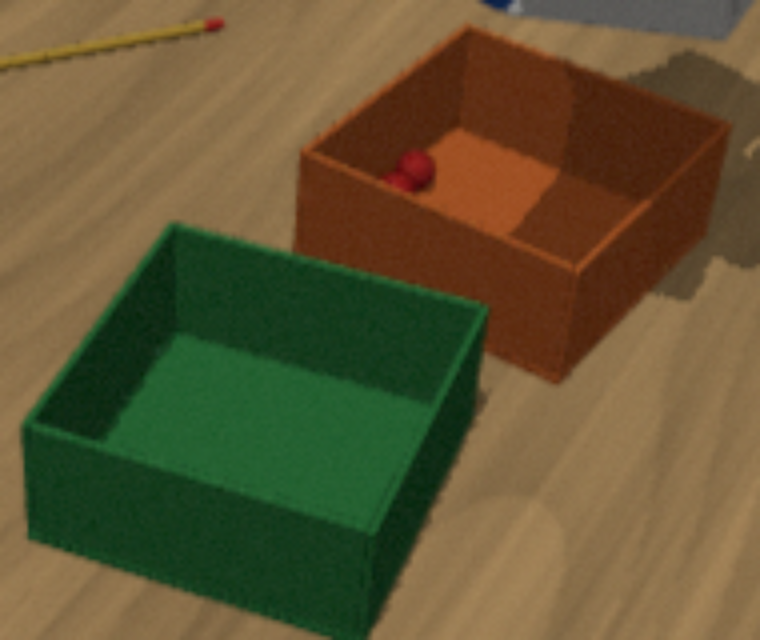

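View pics/c8c.png

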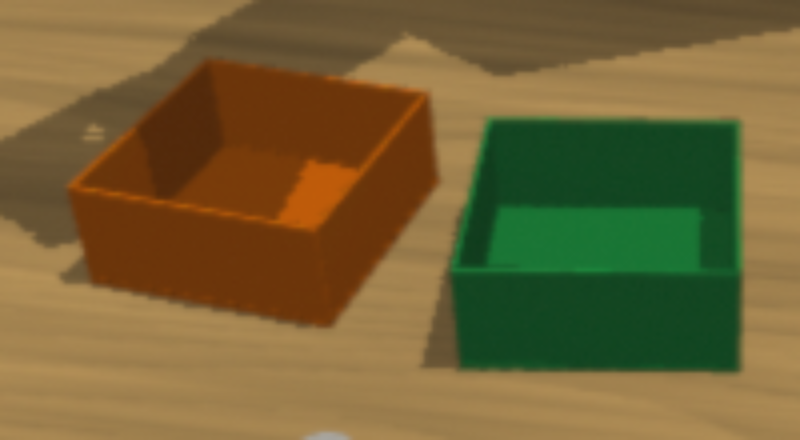

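```bash
python3 - <<'E'
from h import *
snap('wrist','w8.png')
E
```

```text
(no output)
```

View pics/w8.png

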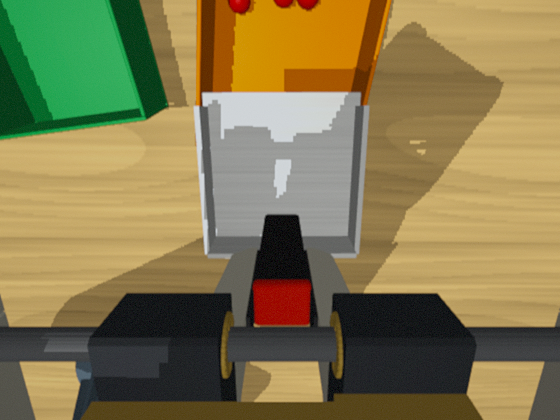

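All three beads show in the orange tub, at (240,3), (284,0) and (308,0), and the pan is empty. Next I'll return the scoop to the tray.

>>> step_arm:
  rows:
    - [[0,0.03,0,0,-3,0,255],[0,0.07,0,0,-7,0,255],[0,0.11,0,0,-10,0,255],[0,0.15,0,0,-10,0,255],[0,0.19,0,0,-10,0,255],[0,0.23,0,0,-10,0,255],[0,0.27,0,0,-10,0,255],[0,0.31,0,0,-10,0,255]]

```text
time: 16.05
ee_pos: [0.4374, 0.0871, 0.3225]
tcp_rot: [3.138, 0.021, -0.012]
force: [0.7, -0.5, -1.0]
width: 0.0241
```

>>> step_arm:
  rows:
    - [[0,0.04,0,0,0,0,255],[0,0.08,0,0,0,0,255],[0,0.12,0,0,0,0,255],[0,0.16,0,0,0,0,255],[0,0.19,0,0,0,0,255],[0,0.21,0,0,0,0,255],[0,0.215,-0.01,0,0,0,255],[0,0.215,-0.03,0,0,0,255]]

```text
time: 16.85
ee_pos: [0.4376, 0.3031, 0.2923]
tcp_rot: [3.138, 0.023, -0.011]
force: [0.2, 0.2, -1.3]
width: 0.0238
```

```bash
python3 - <<'E'
from h import *
s=ctrl.read_state();print(R.from_rotvec(s['tcp_rot']).as_matrix().round(4),s['ee_pos'])
E
```

```text
[[ 0.9999  0.0149 -0.007 ]
 [ 0.0148 -0.9999 -0.0038]
 [-0.007   0.0037 -1.    ]] [0.43760973 0.30308507 0.29228561]
```

>>> step_arm:
  rows:
    - [[0,0,-0.025,0,0,0,255],[0,0,-0.055,0,0,0,255],[0,0,-0.085,0,0,0,255],[0,0,-0.11,0,0,0,255],[0,0,-0.127,0,0,0,255],[0,0,-0.135,0,0,0,255],[0,0,-0.14,0,0,0,255],[0,0,-0.1425,0,0,0,255]]

```text
time: 17.65
ee_pos: [0.4377, 0.303, 0.1497]
tcp_rot: [3.137, 0.023, -0.011]
force: [0.7, -0.3, -1.5]
width: 0.0238
```

>>> step_arm:
  rows:
    - [[0,0,-0.0005,0,0,0,255],[0,0,-0.001,0,0,0,255],[0,0,-0.0015,0,0,0,255],[0,0,-0.0015,0,0,0,180],[0,0,-0.0015,0,0,0,100],[0,0,-0.0015,0,0,0,0],[0,0,-0.0015,0,0,0,0],[0,0,-0.0015,0,0,0,0]]

```text
time: 18.45
ee_pos: [0.4378, 0.303, 0.1482]
tcp_rot: [3.137, 0.023, -0.011]
force: [-0.8, -1.0, 0.0]
width: 0.0547
```

>>> step_arm:
  rows:
    - [[0,0,0,0,0,0,0],[0,0,0,0,0,0,0],[0,0,0,0,0,0,0],[0,0,0,0,0,0,0],[0,0,0,0,0,0,0],[0,0,0.01,0,0,0,0],[0,0,0.03,0,0,0,0],[0,0,0.05,0,0,0,0]]

```text
time: 19.25
ee_pos: [0.4377, 0.303, 0.1993]
tcp_rot: [3.137, 0.023, -0.011]
force: [0.1, 0.8, -0.4]
width: 0.0929
```

>>> step_arm:
  rows:
    - [[0,0,0.03,0,0,0,0],[0,0,0.06,0,0,0,0],[0,0,0.09,0,0,0,0],[-0.02,-0.03,0.1,0,0,0,0],[-0.04,-0.07,0.1,0,0,0,0],[-0.06,-0.11,0.1,0,0,0,0],[-0.06,-0.15,0.1,0,0,0,0],[-0.06,-0.19,0.1,0,0,0,0]]

```text
time: 20.05
ee_pos: [0.377, 0.1117, 0.3002]
tcp_rot: [3.138, 0.025, -0.009]
force: [1.6, 0.2, 0.5]
width: 0.0928
```

```bash
python3 - <<'E'
from h import *
a=snap('side','s9.png');b=snap('scene','c9.png')
cv2.imwrite('pics/both9.png',cv2.resize(np.hstack([a['frame'],b['frame']])[:,:,::-1],(800,300)))
cv2.imwrite('pics/s9c.png',cv2.resize(a['frame'][245:420,80:310,::-1],None,fx=3,fy=3))
E
```

```text
(no output)
```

View pics/both9.png

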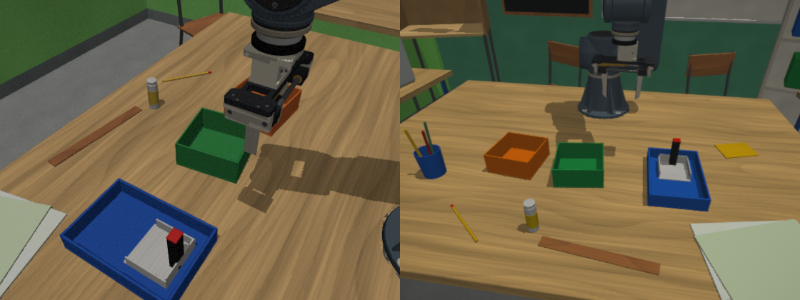

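View pics/s9c.png

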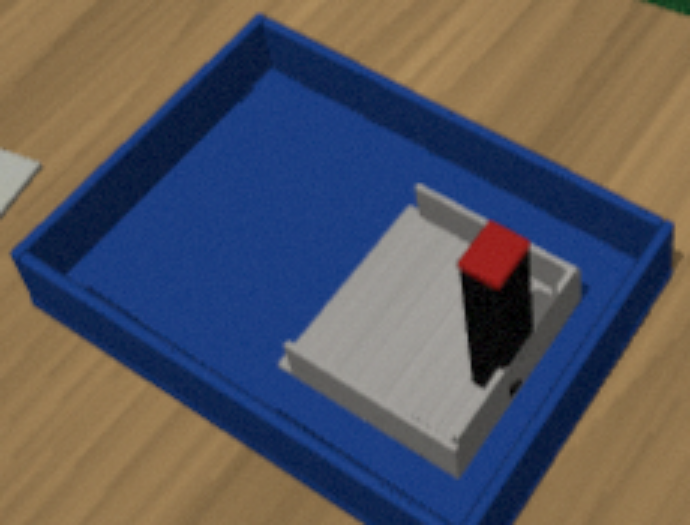

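>>> step_arm:
  rows:
    - [[0,-0.035,0.01,0,0,0,0],[0,-0.075,0.02,0,0,0,0],[0,-0.115,0.03,0,0,0,0],[0,-0.155,0.04,0,0,0,0],[0,-0.195,0.05,0,0,0,0],[0,-0.235,0.06,0,0,0,0],[0,-0.265,0.06,0,0,0,0],[0,-0.28,0.06,0,0,0,0]]

```text
time: 20.95
ee_pos: [0.3775, -0.1717, 0.361]
tcp_rot: [3.136, 0.015, -0.008]
force: [0.5, -0.1, -0.7]
width: 0.0933
```

```bash
python3 - <<'E'
from h import *
snap('wrist','w10.png')
E
```

```text
(no output)
```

View pics/w10.png

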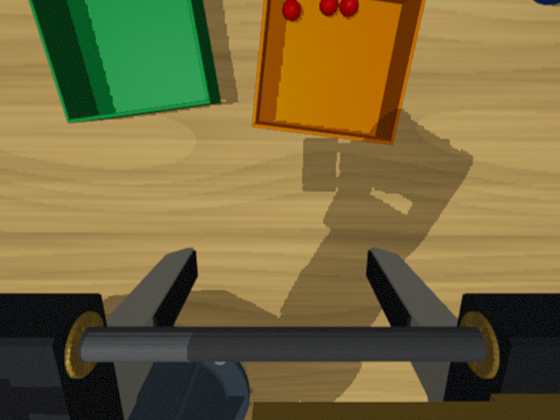

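```bash
python3 - <<'E'
from workcell import ctrl
print(ctrl.sign_off())
E
```

```text
the job is handed in; nothing more can be done
None
```

I scooped all three red beads out of the blue tray and tipped them into the orange tub. I then stood the scoop flat in the tray and let go. The job was handed in at about 21 s of the 64 s allowed; the interface gave no verdict.

- **Beads:** the last wrist picture shows all three on the orange tub's floor near its far wall, at about (291,10), (329,6) and (349,6). The green tub was empty in the last pictures that show it.
- **Scoop:** the last side and scene pictures show it upright and flat in the tray. The gripper was open at 93 mm and well clear of everything.
- **Forces:** no check failed or disagreed. Forces read at the end of each move stayed within about 12 N, and the fingers never came near a bead.

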